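# Set out the bench for the adapter rework

### The arm

A 6-joint arm with a two-finger parallel gripper is mounted at the origin on a cart in front of the work surface, level with it; the furniture and walls round the work are solid. World frame = base frame: x ahead of the robot, y to its left, z up, the work surface at z = 0. Lengths are in m, angles in degrees, forces in N, time in s.
With the tool pointing down it reaches from about 0.3 to 0.75 m from the base axis. Payload 8.5 kg.
Tool frame: the origin (TCP) lies at the very end of the fingers, on their centre line; the grasp point (between the pads) lies 19 mm behind it; z points along the fingers, y is the direction in which the jaws open and shut (so a half turn about z gives the same grasp; the last joint's range is limited). The gripper opens to 85 mm and grips with 20 to 120 N. Pads are 22 mm wide; open, the fingers measure 114 mm over their backs; the gripper's body (76 mm by 85 mm) begins 54 mm behind the grasp point. The pads swing forward as they close: fully open they stand 13 mm farther back than shut.
Start: joints at [-76.278, 21.807, 74.336, -0, 83.858, -12.336], TCP at [0.242, -0.494, 0.204] pointing down, gripper open.
Joint ranges: [-178.18, 178.18], [-50.72, 133.34], [12.68, 142.11], [-81.47, 261.47], [9.98, 163.14], [-165.26, 165.26]. Speed limits (degrees/s): [136.94, 136.94, 180, 180, 180, 180].

### API

Orientations are given as a 3x3 rotation matrix whose columns are the frame's x, y, z axes.
In Python, from station import env gives the robot as it stands. The module is installed in compiled form; this text tells all that it offers.
- The arm moves only by the tool servo_tool, never from a script. Its argument "rows" is a list that holds one entry, the list of rows, each a list of 7 numbers: the turn, a rotation vector about the tool's x, y, z in rad, then the shift along the tool's x, y, z in m, then the opening, from 0 (shut) to 1 (fully open). In form: [[[wx, wy, wz, x, y, z, claw], ...]]. A call has 1 to 12 rows; each row shifts and turns the commanded pose from where the row before left it, along the tool's axes as they then stand; what a row does not reach is not made up. A row lasts 1/8 s, in which the tool goes at most 62.5 mm and 10.7 degrees, less where a joint would pass 70% of its speed; a pose out of reach is approached as far as the arm can. A call is refused whole if a number of a shift passes 0.0625 or a number of a turn 0.188, either way. A call with a gripper value outside its range is refused whole. The fingers move at their own pace and stop on an object; "grip_force" is the grip in N (left out, the last holds). Time passes only in rows, so rows that do not move let the fingers close. It gives the time, the measured TCP pose, the force and the opening at its end, in the units of the state.
- env.get_obs(): the state, without advancing time (a new reading comes with each control period).
- env.capture(name): name is "side" or "top" or "wrist"; returns a dict with "image" (420x560x3 uint8, red, green, blue), "intrinsics" (3x3 intrinsics, pixels), "rvec" (rotation vector, rad) and "tvec" (3), from world to camera coordinates, as OpenCV has them. Camera axes: x right, y down, z forward; pixel columns grow to the right and rows downward; lengths in m; the calibration is good to about 2 mm. A picture is of the moment at which its call begins. There is no depth.
- env.sign_off(): hands the job in, once; it reports no verdict.
The state is a dict: "time": time; "q": joint angles; "qd": joint speeds; "tau": joint torques, N m; "tool_pos": TCP position; "tcp_rot": TCP orientation; "wrist_force": force on the tool from outside, world axes, zero at the start; "moment": the same for the moment, N m; "grip_width": finger opening in m.
Only numpy, scipy, OpenCV 4.12 (cv2) and the standard library are available. Lean on these libraries where they do the work, as an engineer would, in place of code of your own. Each camera call takes 0.05 s, during which the arm holds its last target.

### The job

Set the bench out for reworking the black power adapter, which stays where it is, as does the dispenser bottle on the table to one side of it. Stand the flux tin on the table midway between the centres of the adapter and the dispenser bottle and stack the tape roll centrally on the tin; rest the heatsink fins up on the middle of the adapter's top; and stand the tip cleaner on the table beside the adapter's other long side (the one away from the dispenser bottle), level with the adapter's middle and about 3 cm clear of it.

Things in the scene. Friction and masses are not known exactly. Their poses are not given: they have to be found in the camera images.
- adapter: Black power adapter: a flat oblong box with a flat top, 66 (its x) x 112 (its y) x 26 (its z) mm, fixed to the table in front of the robot, its long axis (y) pointing roughly towards and away from the robot, so that its x axis points roughly to the robot's left. Origin: centre of its underside.
- dispenser: Clear upright dispenser bottle with a white cap, round, 42 mm in diameter, 124 mm tall, fixed to the table 22 to 29 cm straight out from one long side or the other of the adapter (centre to centre, along the adapter's x axis). A computer case behind is 0.23 m tall, 0.26 m with what lies on it. Origin: centre of its underside, z up.
- heatsink: Loose finned aluminium heatsink, 40 x 40 mm, 20 mm tall, upright fins running along its x; standing fins up on the table. The two outer fins and the base give flat sides at y = +-20 mm and x = +-20 mm. Origin: centre of its underside, z up. 35 to 70 g.
- tin: Loose round white flux tin with a closed flat lid (green disc on top), 54 mm in diameter, 19 mm tall, standing on the table; the lid does not come off. Origin: centre of its underside, z up. 40 to 85 g.
- tape_roll: Loose roll of amber tape with a white core, lying flat, 57 mm in outer diameter, 19 mm tall; grip it across the outside. Origin: centre of its underside, z up. 35 to 70 g.
- cleaner: Loose tip cleaner: round black pot filled with brass wool, 47 mm in diameter, pot 30 mm tall (38 mm with the wool), standing on the table. Origin: centre of its underside, z up. 55 to 115 g.

How it is judged (in metres and radians):
At the end, for the whole second after the job is handed in: Heatsink on the adapter, tape roll on the tin: centred within 12 mm. Tin on the table midway from adapter to dispenser within 12 mm, at most 15 mm off their line. Cleaner on the far side, gap 15 to 45 mm, level with the adapter's middle within 15 mm. All upright, released, at rest (horizontal distance between heatsink and adapter below 0.012 m and z of heatsink in the frame of adapter between 0.022 and 0.03 m and y of tin in the frame of adapter between -0.015 and 0.015 m and ((x of dispenser in the frame of adapter between 0.21 and 0.2375 m and x of tin in the frame of adapter between 0.0979 and 0.1309 m) or (x of dispenser in the frame of adapter between 0.2375 and 0.255 m and x of tin in the frame of adapter between 0.1066 and 0.1396 m) or (x of dispenser in the frame of adapter between 0.255 and 0.2725 m and x of tin in the frame of adapter between 0.1154 and 0.1484 m) or (x of dispenser in the frame of adapter between 0.2725 and 0.3 m and x of tin in the frame of adapter between 0.1241 and 0.1571 m) or (x of dispenser in the frame of adapter between -0.2375 and -0.21 m and x of tin in the frame of adapter between -0.1309 and -0.0979 m) or (x of dispenser in the frame of adapter between -0.255 and -0.2375 m and x of tin in the frame of adapter between -0.1396 and -0.1066 m) or (x of dispenser in the frame of adapter between -0.2725 and -0.255 m and x of tin in the frame of adapter between -0.1484 and -0.1154 m) or (x of dispenser in the frame of adapter between -0.3 and -0.2725 m and x of tin in the frame of adapter between -0.1571 and -0.1241 m)) and height (world z) of each of tin, cleaner below 0.004 m and horizontal distance between tape_roll and tin below 0.012 m and z of tape_roll in the frame of tin between 0.015 and 0.023 m and y of cleaner in the frame of adapter between -0.015 and 0.015 m and ((x of dispenser in the frame of adapter above 0 m and x of cleaner in the frame of adapter between -0.102 and -0.072 m) or (x of dispenser in the frame of adapter below 0 m and x of cleaner in the frame of adapter between 0.072 and 0.102 m)) and angle between each of heatsink, tin, tape_roll, cleaner's own z axis and vertical below 0.12 rad and linear speed of each of heatsink, tin, tape_roll, cleaner below 0.02 m/s and contact force between each of heatsink, tin, tape_roll, cleaner and the fingers below 0.1 N); the robot touches nothing.
It also fails if it takes over 110 s, if anything falls off the work surface, if the arm or the gripper's body presses on something with over 40 N, if the wrist force passes 120 N, or if a joint passes its speed limit or range.

## Working session

There is one attempt and no reset: what is moved stays moved. The work goes in short steps, Python scripts to look and compute and a tool call to move; the robot and the scene stay as the last step left them, time stands still between calls to the robot, and variables do not carry over. Pictures are saved under pics/ and viewed, and the job is handed in when it is done.

Besides the shell and the picture viewer there is one more tool, called as name(argument=value, ...) on one line, values as JSON. servo_tool: Moves the arm, as the interface text tells. Its arguments: {"type":"object","properties":{"rows":{"type":"array"},"grip_force":{"type":"number"}},"required":["rows"]}

```bash
mkdir -p pics; cat > h.py <<'E'
from station import env
import cv2, numpy as np
def snap(n,f):
    c=env.capture(n); cv2.imwrite(f'pics/{f}.png',cv2.cvtColor(c['image'],cv2.COLOR_RGB2BGR))
    np.savez(f'pics/{f}.npz',K=c['intrinsics'],r=c['rvec'],t=c['tvec'],im=c['image']); return c
def load(f):
    return np.load(f'pics/{f}.npz')
def ray(d,u,v,z):
    R,_=cv2.Rodrigues(np.array(d['r'],float)); t=np.array(d['t'],float).ravel()
    C=-R.T@t; w=R.T@np.linalg.solve(d['K'],[u,v,1.]); return C+w*(z-C[2])/w[2]
def proj(d,P):
    p,_=cv2.projectPoints(np.array(P,float).reshape(-1,3),np.array(d['r'],float),np.array(d['t'],float),np.array(d['K'],float),None); return p.reshape(-1,2)
E
python3 - <<'E'
from h import *
for n in ['top','side','wrist']: snap(n,n+'0')
o=env.get_obs()
for k in o: print(k,np.round(o[k],3))
for n in ['top','side','wrist']:
    d=load(n+'0');R,_=cv2.Rodrigues(d['r']);print(n,(-R.T@d['t'].ravel()).round(3),R[2].round(3),d['K'][0,0])
E
```

```text
time 0.15
q [-7.6277e+01  2.1830e+01  7.4369e+01  1.0000e-03  8.3858e+01 -1.2334e+01]
qd [-0.095 -0.18  -0.087 -0.01  -0.017  0.03 ]
tau [ 3.0000e-03 -4.4862e+01 -2.3134e+01 -0.0000e+00  4.0000e-03 -0.0000e+00]
tool_pos [ 0.242 -0.494  0.204]
tcp_rot [[ 0.898  0.439 -0.   ]
 [ 0.439 -0.898  0.001]
 [ 0.    -0.001 -1.   ]]
wrist_force [-0.907 -0.112  0.952]
moment [-0.037 -0.001  0.002]
grip_width 0.085
top [ 0.4   -0.035  1.144] [ 0.133  0.012 -0.991] 510.7188877511979
side [ 0.714 -0.4    0.777] [-0.188  0.433 -0.882] 392.302540473795
wrist [ 0.309 -0.462  0.373] [-0.264 -0.129 -0.956] 310.9563919259656
```

View pics/top0.png

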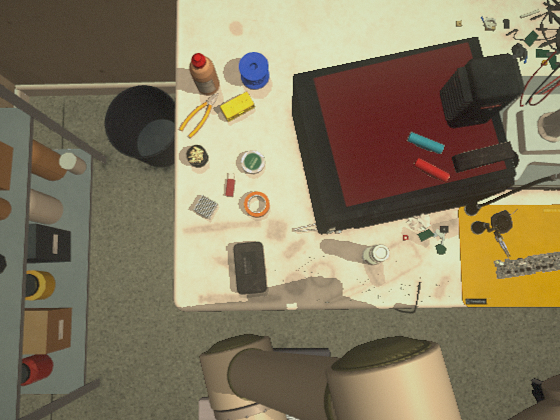

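View pics/side0.png

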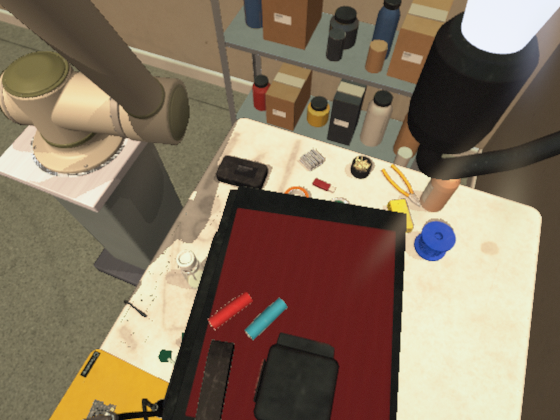

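View pics/wrist0.png

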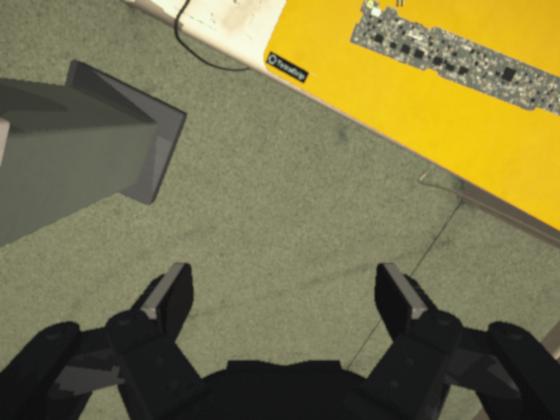

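The top view has the adapter at (250,267), the dispenser cap at (376,254), the cleaner at (197,156), tin (252,161), tape (256,204) and heatsink (203,206). The computer case occupies x beyond about (295–520, 70–230). I'll enlarge the region.

```bash
python3 - <<'E'
from h import *
d=load('top0');im=cv2.cvtColor(d['im'],cv2.COLOR_RGB2BGR)
c=im[130:310,170:410];cv2.imwrite('pics/top0z.png',cv2.resize(c,None,fx=3.3,fy=3.3,interpolation=cv2.INTER_CUBIC))
for n,u,v,z in [('ad',249,267,.026),('disp',376,253,.124),('cl',197,156,.034),('tin',252,161,.019),('tape',256.5,204,.019),('hs',203,206,.02),('casecorner',295,75,.23),('c2',318,232,.23),('ledge',180,305,0),('c2low',318,232,0),('caseR',505,200,.23)]:
    print(n,ray(d,u,v,z).round(4))
E
```

```text
ad [0.4328 0.0455 0.026 ]
disp [ 0.4538 -0.2147  0.124 ]
cl [0.6808 0.1594 0.034 ]
tin [0.6708 0.0376 0.019 ]
tape [0.5725 0.0283 0.019 ]
hs [0.5698 0.1477 0.02  ]
casecorner [ 0.7834 -0.0579  0.23  ]
c2 [ 0.4875 -0.0937  0.23  ]
ledge [0.3521 0.2008 0.    ]
c2low [ 0.5094 -0.1084  0.    ]
caseR [ 0.54   -0.4317  0.23  ]
```

View pics/top0z.png

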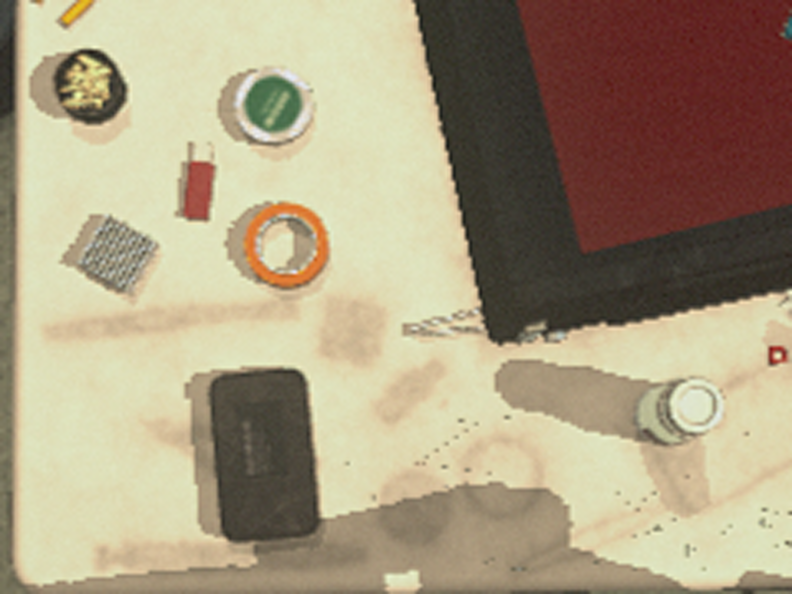

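```bash
cat > fit.py <<'E'
from h import *
from scipy.optimize import minimize
def cyl(x,y,r,z0,z1,n=48):
    a=np.linspace(0,2*np.pi,n,endpoint=False);c=np.c_[x+r*np.cos(a),y+r*np.sin(a)]
    return np.r_[np.c_[c,0*a+z0],np.c_[c,0*a+z1]]
def box(x,y,th,sx,sy,z0,z1,rc=0):
    P=[]
    for z in(z0,z1):
        for a in(-1,1):
            for b in(-1,1):
                for t in (np.linspace(0,np.pi/2,5) if rc else [0]):
                    px=a*(sx/2-rc+rc*np.cos(t));py=b*(sy/2-rc+rc*np.sin(t))
                    P.append([x+px*np.cos(th)-py*np.sin(th),y+px*np.sin(th)+py*np.cos(th),z])
    return np.array(P)
def sil(d,P,s=8,roi=None):
    u0,v0,u1,v1=roi;p=(proj(d,P)-[u0,v0]+.5)*s-.5
    m=np.zeros(((v1-v0)*s,(u1-u0)*s),np.uint8);h=cv2.convexHull(p.astype(np.float32))
    cv2.fillConvexPoly(m,np.round(h).astype(np.int32),255)
    return cv2.resize(m,(u1-u0,v1-v0),interpolation=cv2.INTER_AREA)/255.
def fit(d,mask,model,p0,roi,sc):
    # mask: float array full image
    M=mask[roi[1]:roi[3],roi[0]:roi[2]].astype(float)
    f=lambda p:np.abs(sil(d,model(*p),8,roi)-M).sum()
    p0=np.array(p0,float);S=np.vstack([p0]+[p0+np.eye(len(p0))[i]*sc[i] for i in range(len(p0))])
    r=minimize(f,p0,method='Nelder-Mead',options=dict(initial_simplex=S,xatol=1e-5,fatol=1e-3))
    return r.x,r.fun,M.sum()
def overlay(d,models,fn,roi,k=4):
    im=cv2.cvtColor(d['im'],cv2.COLOR_RGB2BGR);c=cv2.resize(im[roi[1]:roi[3],roi[0]:roi[2]],None,fx=k,fy=k,interpolation=cv2.INTER_CUBIC)
    for P in models:
        h=cv2.convexHull(((proj(d,P)-[roi[0],roi[1]]+.5)*k-.5).astype(np.float32));cv2.polylines(c,[np.round(h).astype(np.int32)],True,(255,0,255),1)
    cv2.imwrite(f'pics/{fn}.png',c)
E
python3 - <<'E'
from fit import *
d=load('top0');im=d['im'];hsv=cv2.cvtColor(im,cv2.COLOR_RGB2HSV);V=hsv[...,2];S=hsv[...,1];H=hsv[...,0]
res={}
def comp(m,u,v):
    m=cv2.morphologyEx(m.astype(np.uint8),cv2.MORPH_CLOSE,np.ones((5,5)));n,l=cv2.connectedComponents(m);return l==l[v,u]
m=comp(V<95,249,275)
ad=lambda x,y,t:box(x,y,t,.066,.112,0,.026,.008)
res['ad']=fit(d,m,ad,[.43,.045,.0],[220,225,285,310],[.01,.01,.1])
m=comp(V<110,197,160)
cl=lambda x,y:cyl(x,y,.0235,0,.032)
res['cl']=fit(d,m,cl,[.68,.16],[178,138,218,178],[.01,.01])
m=comp((S>170)&(H<20),247,204);cnt,_=cv2.findContours(m.astype(np.uint8),cv2.RETR_EXTERNAL,2);mm=np.zeros(m.shape,np.uint8);cv2.drawContours(mm,cnt,-1,1,-1)
tp=lambda x,y:cyl(x,y,.0285,.000,.019)
res['tape']=fit(d,mm,tp,[.57,.028],[235,184,280,224],[.01,.01])
for k in res: print(k,res[k][0].round(4),round(res[k][1],1),res[k][2])
# hand fits
tin=[.6708,.0376];hs=[.5698,.1477,.5];dp=[.454,-.2147]
M=[ad(*res['ad'][0]),cl(*res['cl'][0]),tp(*res['tape'][0]),cyl(*tin,.027,0,.019),box(*hs,.04,.04,0,.02),cyl(*dp,.021,0,.11)]
overlay(d,M,'ov0',[175,135,335,300],4)
overlay(d,M,'ov1',[330,220,420,290],6)
E
```

```text
ad [ 0.4315  0.0448 -1.4992] 102.1 1478.0
cl [0.6532 0.1849] 1085.8 1374.0
tape [0.5653 0.048 ] 1261.3 1800.0
```

View pics/ov0.png

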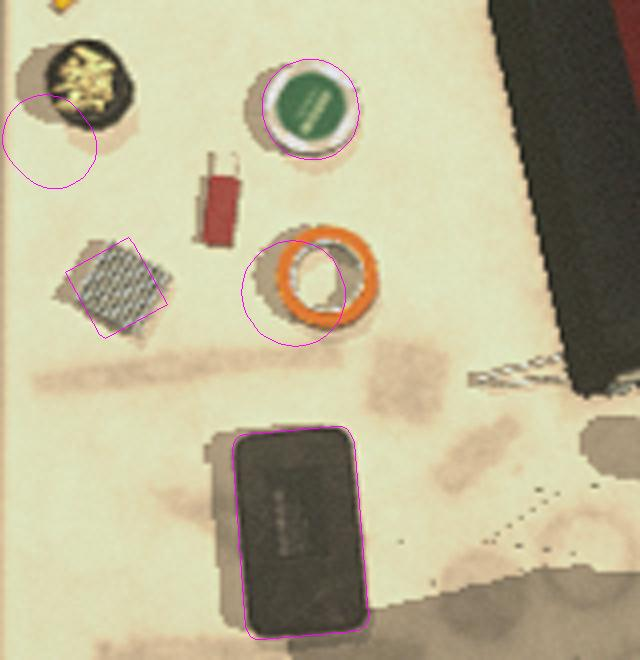

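View pics/ov1.png

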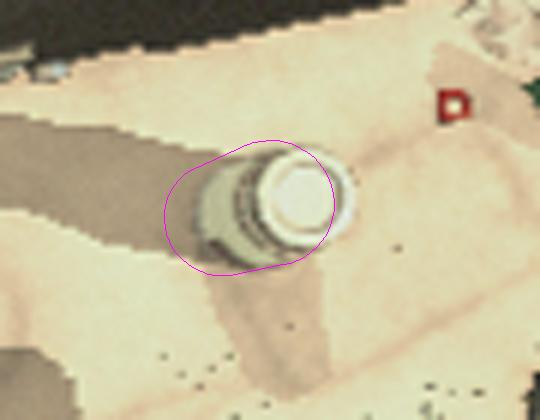

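servo_tool(rows=[[[0,0,0,0.037,-0.036,-0.004,1],[0,0,0,0.037,-0.036,-0.004,1],[0,0,0,0.037,-0.036,-0.004,1],[0,0,0,0.037,-0.036,-0.004,1],[0,0,0,0.037,-0.036,-0.004,1],[0,0,0,0.037,-0.036,-0.004,1],[0,0,0,0.037,-0.036,-0.004,1],[0,0,0,0.037,-0.036,-0.004,1],[0,0,0,0.037,-0.036,-0.004,1],[0,0,0,0.037,-0.036,-0.004,1],[0,0,0,0.037,-0.036,-0.004,1],[0,0,-0.18,0.037,-0.036,-0.004,1]]])

```text
time: 1.65
tool_pos: [0.4509, 0.0908, 0.2525]
tcp_rot: [[0.803, 0.596, -0.0], [0.596, -0.803, -0.0], [-0.0, 0.0, -1.0]]
wrist_force: [0.3, 0.1, 0.3]
grip_width: 0.0857
```

servo_tool(rows=[[[0,0,-0.18,0,0,0,1],[0,0,-0.18,0,0,0,1],[0,0,-0.18,0,0,0,1],[0,0,-0.18,0,0,0,1],[0,0,-0.18,0,0,0,1],[0,0,-0.18,0,0,0,1],[0,0,-0.18,0,0,0,1],[0,0,-0.18,0,0,0,1],[0,0,-0.18,0,0,0,1],[0,0,-0.18,0,0,0,1],[0,0,-0.18,0,0,0,1],[0,0,-0.18,0,0,0,1]]])

```text
time: 3.15
tool_pos: [0.4505, 0.089, 0.2522]
tcp_rot: [[-0.942, 0.334, -0.001], [0.334, 0.942, 0.0], [0.001, -0.0, -1.0]]
wrist_force: [0.5, 0.1, -0.5]
grip_width: 0.0856
```

servo_tool(rows=[[[0,0,-0.17,0,0,0,1],[0,0,-0.17,0,0,0,1],[0,0,0,-0.05,0,-0.05,1],[0,0,0,-0.05,0,-0.02,1],[0,0,0,0,0,0,1],[0,0,0,0,0,0,1]]])

```text
time: 3.9
tool_pos: [0.5443, 0.0885, 0.3159]
tcp_rot: [[-1.0, 0.007, -0.002], [0.007, 1.0, 0.0], [0.002, 0.0, -1.0]]
wrist_force: [-0.3, -0.3, -0.2]
grip_width: 0.0853
```

```bash
python3 - <<'E'
from h import *
snap('wrist','w1');snap('top','t1')
d=load('w1');R,_=cv2.Rodrigues(d['r']);print((-R.T@d['t'].ravel()).round(3),R[2].round(3))
E
```

```text
[0.469 0.088 0.485] [ 0.294 -0.002 -0.956]
```

View pics/w1.png

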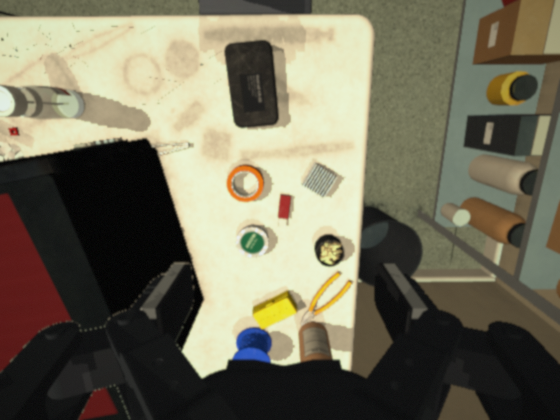

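View pics/t1.png

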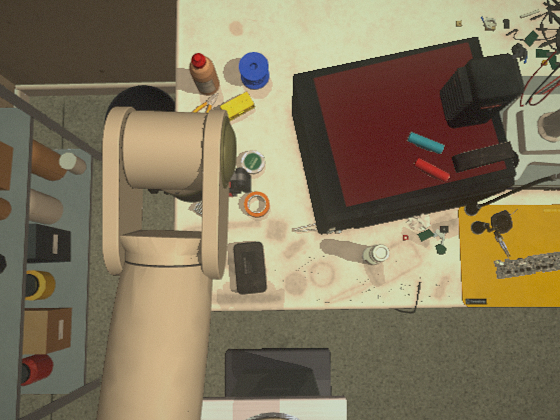

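```bash
python3 - <<'E'
from fit import *
t=load('top0');w=load('w1')
q={'cl':(198,156,.032),'tin':(252,161.5,.019),'tape':(256.7,204.2,.019),'hs':(203.5,206.5,.02),'dp':(380.8,253,.124)}
e={k:ray(t,*v)[:2] for k,v in q.items()};print({k:v.round(4) for k,v in e.items()})
M=[box(.4315,.0448,-1.4992,.066,.112,0,.026,.008),cyl(*e['cl'],.0235,0,.030),cyl(*e['tape'],.0285,0,.019),cyl(*e['tin'],.027,0,.019),box(*e['hs'],-.65,.04,.04,0,.02),cyl(*e['dp'],.021,0,.1)]
overlay(w,M,'ovw',[215,30,355,275],4.)
overlay(w,M,'ovwd',[0,70,130,140],6)
overlay(t,M,'ov0',[175,135,335,300],4)
overlay(t,M,'ov1',[330,220,420,290],6)
E
cd pics; python3 -c "
import cv2,numpy as np
a=cv2.imread('ovw.png');b=cv2.imread('ov0.png');print(a.shape,b.shape)
a=cv2.imread('ovwd.png');b=cv2.imread('ov1.png');w=max(a.shape[1],b.shape[1]);c=[cv2.copyMakeBorder(i,0,4,0,w-i.shape[1],0) for i in(a,b)];c=np.vstack(c);cv2.imwrite('dd.png',cv2.resize(c,None,fx=.7,fy=.7))"
```

```text
{'cl': array([0.6813, 0.1575]), 'tin': array([0.6696, 0.0376]), 'tape': array([0.572 , 0.0279]), 'hs': array([0.5687, 0.1466]), 'dp': array([ 0.4537, -0.2242])}
(980, 560, 3) (660, 640, 3)
```

View pics/ovw.png

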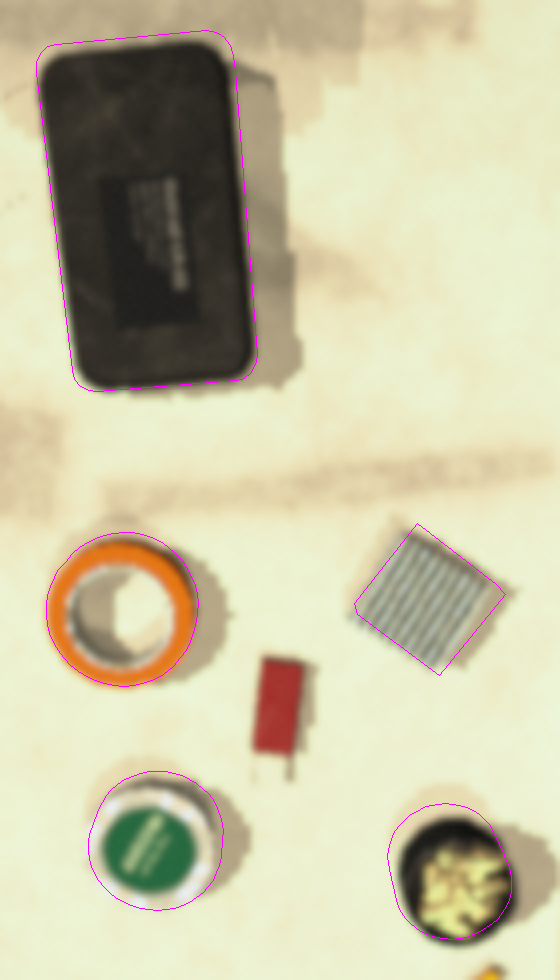

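View pics/ov0.png

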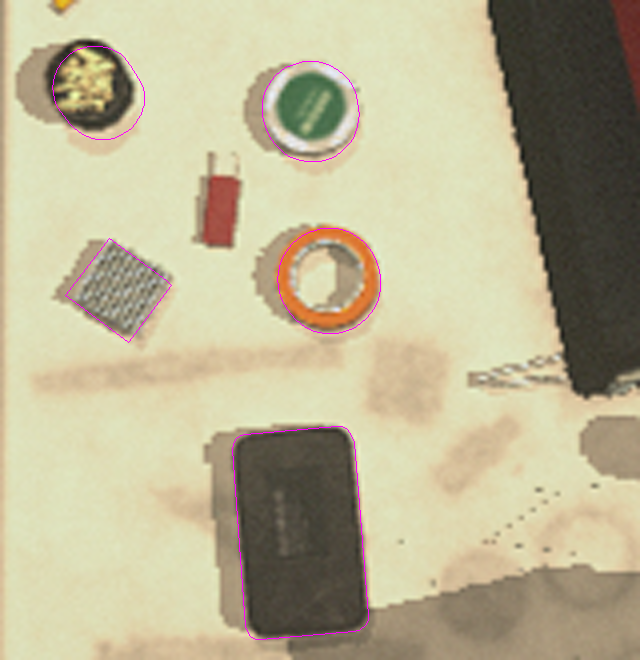

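View pics/dd.png

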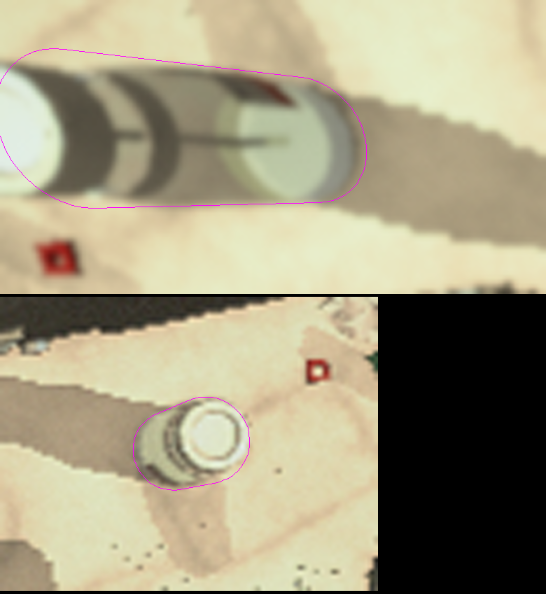

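servo_tool(rows=[[[0,0,0,-0.042,-0.017,0.04,1],[0,0,0,-0.042,-0.017,0.04,1],[0,0,0,-0.042,-0.017,0.04,1],[0,0,0,0,0,0.055,1],[0,0,0,0,0,0.05,1],[0,0,0,0,0,0,1],[0,0,0,0,0,0,1]]])

```text
time: 4.88
tool_pos: [0.6714, 0.0366, 0.0944]
tcp_rot: [[-1.0, 0.007, 0.004], [0.007, 1.0, -0.0], [-0.004, -0.0, -1.0]]
wrist_force: [-0.5, 0.5, 0.5]
grip_width: 0.0854
```

```bash
python3 - <<'E'
from fit import *
o=env.get_obs();print(o['tool_pos'].round(4),o['q'].round(1))
snap('wrist','w2');w=load('w2')
overlay(w,[cyl(.6705,.0385,.027,0,.019),cyl(.6705,.0385,.027,.018,.019)],'w2o',[140,100,460,420],1.8)
E
```

```text
[0.6714 0.0366 0.0944] [ -6.9  38.9  62.4   0.   78.5 -96.6]
```

View pics/w2o.png

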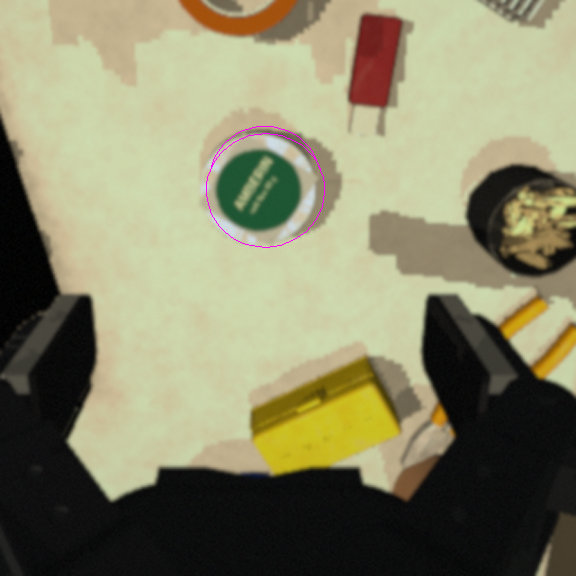

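servo_tool(rows=[[[0,0,0,0,0,0.04,1],[0,0,0,0,0,0.035,1],[0,0,0,0,0,0.018,1],[0,0,0,0,0,0,1],[0,0,0,0,0,0,0],[0,0,0,0,0,0,0],[0,0,0,0,0,0,0],[0,0,0,0,0,0,0],[0,0,0,0,0,0,0],[0,0,0,0,0,0,0]]], grip_force=35)

```text
time: 6.18
tool_pos: [0.6705, 0.0366, -0.0014]
tcp_rot: [[-1.0, 0.007, -0.0], [0.007, 1.0, 0.0], [0.0, 0.0, -1.0]]
wrist_force: [0.2, 0.2, -0.9]
grip_width: 0.0
```

```bash
python3 - <<'E'
from fit import *
o=env.get_obs();print(o['tool_pos'].round(4),o['grip_width'],o['wrist_force'])
snap('wrist','w3');snap('top','t3');snap('side','s3')
E
```

```text
[ 0.6705  0.0366 -0.0014] 3.9222239527680274e-05 [ 0.21291902  0.16988159 -0.87931145]
```

View pics/w3.png

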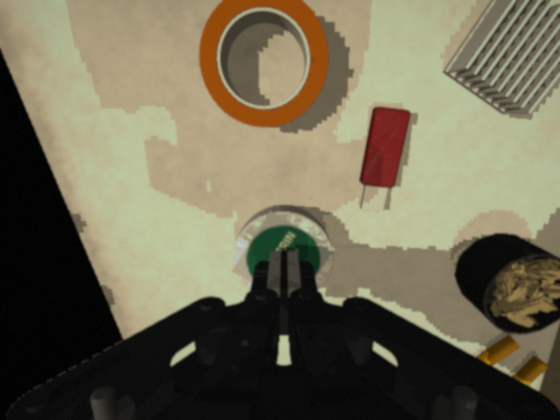

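View pics/t3.png

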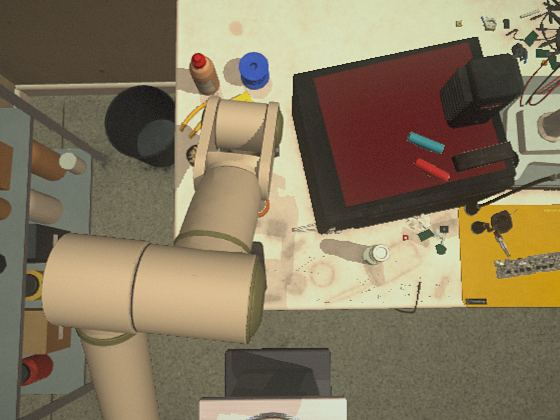

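```bash
python3 - <<'E'
from fit import *
w=load('w3')
for p in [(285,208,.019),(238,248,.019),(333,255,.019),(265,62,.019),(250,228,.019),(318,228,.019)]: print(p,ray(w,*p).round(4))
print(proj(w,[[.6705,.0366,0],[.6705,.0366,.02],[.6705,.0366,.04]]).round(1))
overlay(w,[cyl(.6705,.0366,.027,0,.019),cyl(.573,.028,.0285,0,.019),cyl(.642,.0366,.027,0,.019)],'w3o',[140,0,420,300],2)
E
```

```text
(285, 208, 0.019) [0.6413 0.0366 0.019 ]
(238, 248, 0.019) [0.663  0.0119 0.019 ]
(333, 255, 0.019) [0.6673 0.0617 0.019 ]
(265, 62, 0.019) [0.5743 0.0281 0.019 ]
(250, 228, 0.019) [0.6519 0.0186 0.019 ]
(318, 228, 0.019) [0.6521 0.0534 0.019 ]
[[285.2 246. ]
 [285.3 261.6]
 [285.6 281.4]]
```

View pics/w3o.png

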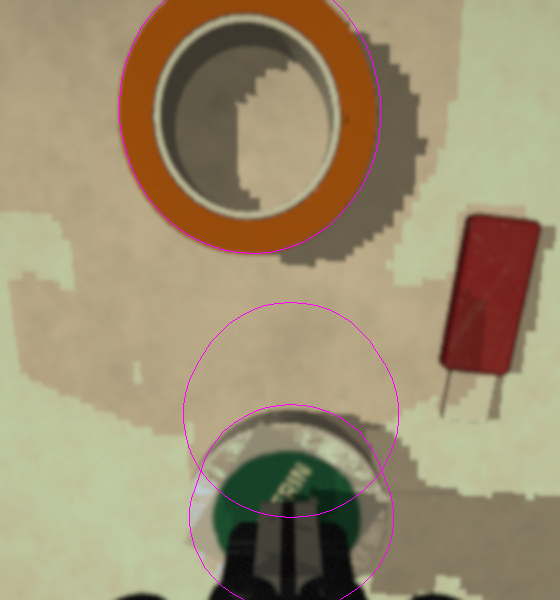

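View pics/s3.png

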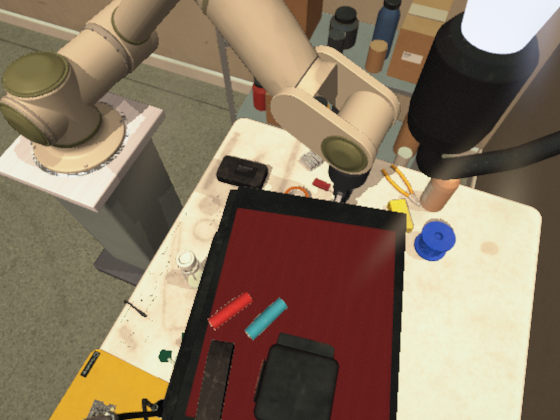

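```bash
python3 - <<'E'
from fit import *
w=load('w3')
im=cv2.cvtColor(w['im'],cv2.COLOR_RGB2BGR)
k=6;u0,v0=235,195
c=cv2.resize(im[v0:v0+95,u0:u0+100],None,fx=k,fy=k,interpolation=cv2.INTER_CUBIC)
for z,col in [(0,(255,0,0)),(.02,(0,255,0)),(.04,(0,0,255))]:
  for x in (.6595,.6815):
    p=(proj(w,[[x,.0266,z],[x,.0466,z]])-[u0,v0]+.5)*k
    cv2.line(c,tuple(int(a) for a in p[0]),tuple(int(a) for a in p[1]),col,1)
cv2.imwrite('pics/w3t.png',c)
E
```

```text
(no output)
```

View pics/w3t.png

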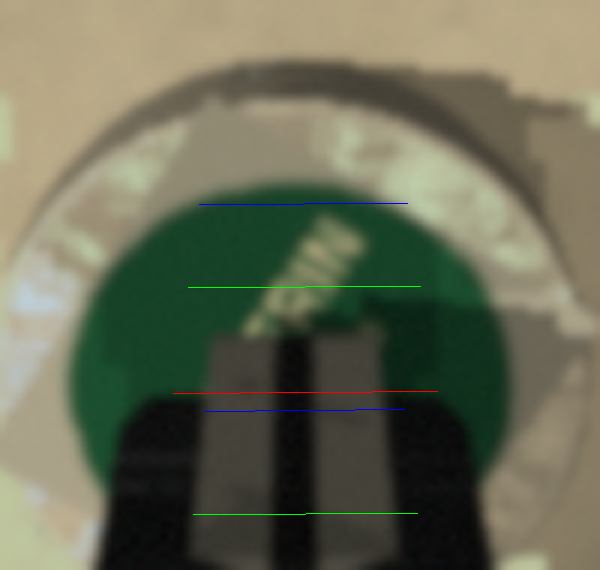

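The fingers shut above the tin without touching it (wrist image: tip at about row 251, over the green lid). So the real fingertips sit about 2–3 cm higher than the stated TCP. I'll find their true height by feeling for the lid.

servo_tool(rows=[[[0,0,0,0,0,0.003,0],[0,0,0,0,0,0,0]]])

```text
time: 6.58
tool_pos: [0.6703, 0.0366, -0.0048]
tcp_rot: [[-1.0, 0.007, -0.001], [0.007, 1.0, 0.0], [0.001, 0.0, -1.0]]
wrist_force: [-0.2, -0.7, 0.4]
grip_width: -0.0002
```

servo_tool(rows=[[[0,0,0,0,0,0.002,0],[0,0,0,0,0,0,0]]])

```text
time: 6.82
tool_pos: [0.6704, 0.0366, -0.0066]
tcp_rot: [[-1.0, 0.007, -0.0], [0.007, 1.0, 0.0], [0.0, 0.0, -1.0]]
wrist_force: [0.8, 0.4, -0.7]
grip_width: 0.0
```

servo_tool(rows=[[[0,0,0,0,0,0.002,0],[0,0,0,0,0,0,0]]])

```text
time: 7.08
tool_pos: [0.6707, 0.0365, -0.0082]
tcp_rot: [[-1.0, 0.007, 0.0], [0.007, 1.0, -0.0], [-0.0, -0.0, -1.0]]
wrist_force: [-0.1, 0.5, 2.3]
grip_width: 0.0001
```

servo_tool(rows=[[[0,0,0,0,0,0.001,0],[0,0,0,0,0,0,0]]])

```text
time: 7.32
tool_pos: [0.6707, 0.0365, -0.0082]
tcp_rot: [[-1.0, 0.007, 0.001], [0.007, 1.0, -0.0], [-0.001, -0.0, -1.0]]
wrist_force: [-2.6, 0.4, 8.7]
grip_width: -0.0002
```

servo_tool(rows=[[[0,0,0,0,0,-0.012,0.3],[0,0,0,0,0,0,1],[0,0,0,0,0,0,1],[0,0,0,0,0,0,1],[0,0,0,0,0,0,1],[0,0,0,0,0,0.015,1],[0,0,0,0,0,0.015,1],[0,0,0,0,0,0,1]]])

```text
time: 8.32
tool_pos: [0.6694, 0.0366, -0.0296]
tcp_rot: [[-1.0, 0.007, -0.004], [0.007, 1.0, 0.0], [0.004, 0.0, -1.0]]
wrist_force: [-0.8, -0.3, -0.2]
grip_width: 0.085
```

```bash
python3 - <<'E'
from fit import *
o=env.get_obs();print(o['tool_pos'].round(4),o['grip_width'],o['wrist_force'])
snap('wrist','w4');w=load('w4')
overlay(w,[cyl(.6705,.0366,.027,0,.019),cyl(.6705,.0366,.027,.0185,.019)],'w4o',[140,140,440,400],2)
E
```

```text
[ 0.6694  0.0366 -0.0296] 0.08504476825230613 [-0.75650362 -0.25105547 -0.19850922]
```

View pics/w4o.png

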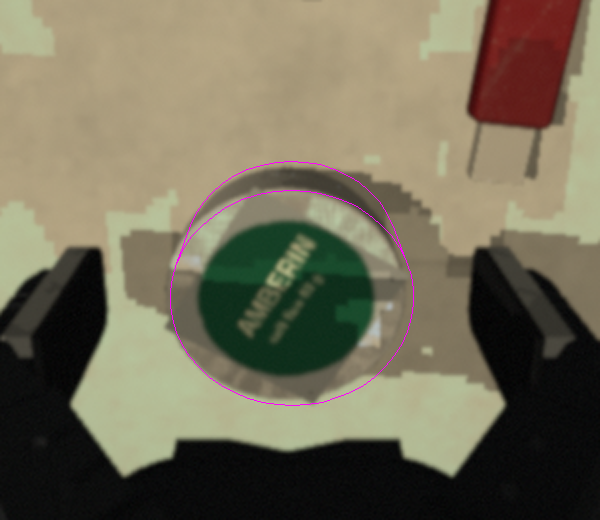

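servo_tool(rows=[[[0,0,0,0,0,0,0.5],[0,0,0,0,0,0,0.3],[0,0,0,0,0,0,0],[0,0,0,0,0,0,0],[0,0,0,0,0,0,0],[0,0,0,0,0,0,0]]])

```text
time: 9.12
tool_pos: [0.6709, 0.0365, -0.0264]
tcp_rot: [[-1.0, 0.007, 0.001], [0.007, 1.0, -0.0], [-0.001, -0.0, -1.0]]
wrist_force: [-1.3, -0.2, 6.6]
grip_width: 0.0497
```

```bash
python3 - <<'E'
from fit import *
snap('wrist','w5');w=load('w5')
overlay(w,[cyl(.6705,.0366,.027,0,.019),cyl(.6705,.0366,.027,.0185,.019)],'w5o',[140,140,440,400],2)
E
```

```text
(no output)
```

View pics/w5o.png

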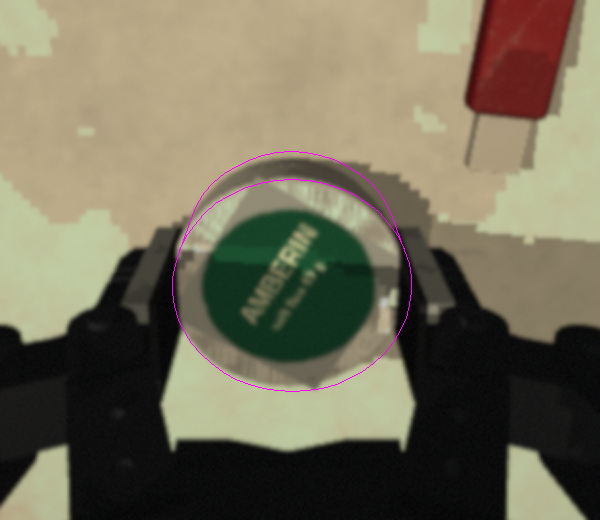

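servo_tool(rows=[[[0,0,0,0,0,-0.015,0],[0,0,0,0,0,-0.025,0],[0,0,0,0,0,-0.05,0],[0,0,0,0.055,0,0,0],[0,0,0,0.055,0,0,0],[0,0,0,0.055,0,0,0],[0,0,0,0.045,-0.02,0,0],[0,0,0,0.02,-0.05,0,0],[0,0,0,0,-0.05,0,0],[0,0,0,0,0,0,0],[0,0,0,0,0,0,0]]])

```text
time: 10.55
tool_pos: [0.4397, -0.0817, 0.063]
tcp_rot: [[-1.0, 0.007, 0.0], [0.007, 1.0, 0.0], [-0.0, 0.0, -1.0]]
wrist_force: [0.5, 0.3, -0.6]
grip_width: 0.0493
```

```bash
python3 - <<'E'
from fit import *
o=env.get_obs();print(o['tool_pos'].round(4),o['grip_width'],o['wrist_force'].round(1))
snap('wrist','w6');snap('top','t6')
E
```

```text
[ 0.4397 -0.0817  0.063 ] 0.049290382411622764 [ 0.5  0.3 -0.6]
```

View pics/w6.png

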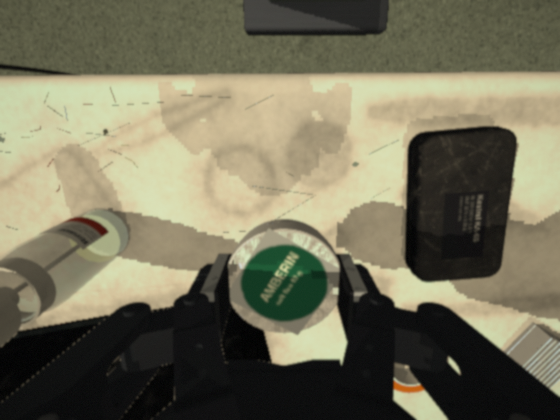

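View pics/t6.png

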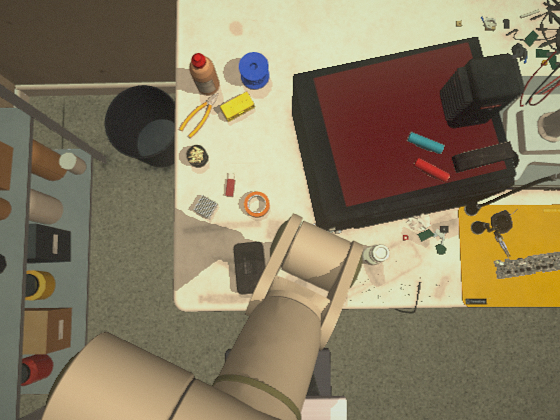

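servo_tool(rows=[[[0,0,0,0,-0.009,0.03,0],[0,0,0,0,0,0.035,0],[0,0,0,0,0,0.015,0],[0,0,0,0,0,0.004,0],[0,0,0,0,0,0,0],[0,0,0,0,0,0,0]]])

```text
time: 11.4
tool_pos: [0.4401, -0.0908, -0.0207]
tcp_rot: [[-1.0, 0.006, 0.001], [0.006, 1.0, -0.001], [-0.001, -0.001, -1.0]]
wrist_force: [0.2, 0.6, -0.1]
grip_width: 0.0493
```

servo_tool(rows=[[[0,0,0,0,0,0.0025,0],[0,0,0,0,0,0,0]]])

```text
time: 11.65
tool_pos: [0.4397, -0.0909, -0.0238]
tcp_rot: [[-1.0, 0.007, 0.0], [0.007, 1.0, -0.0], [-0.0, -0.0, -1.0]]
wrist_force: [0.6, 0.6, -0.1]
grip_width: 0.0494
```

servo_tool(rows=[[[0,0,0,0,0,0.0015,0],[0,0,0,0,0,0,0],[0,0,0,0,0,0,0.7],[0,0,0,0,0,0,0.9],[0,0,0,0,0,0,1],[0,0,0,0,0,0,1],[0,0,0,0,0,-0.03,1],[0,0,0,0,0,-0.05,1],[0,0,0,0,0,-0.05,1],[0,0,0,0.03,0,-0.03,1],[0,0,0,0,0,0,1],[0,0,0,0,0,0,1]]])

```text
time: 13.15
tool_pos: [0.4098, -0.0906, 0.1341]
tcp_rot: [[-1.0, 0.007, -0.0], [0.007, 1.0, 0.0], [0.0, 0.0, -1.0]]
wrist_force: [-0.1, 0.4, -0.7]
grip_width: 0.0852
```

```bash
python3 - <<'E'
from fit import *
o=env.get_obs();print(o['tool_pos'].round(4),o['grip_width'],o['wrist_force'].round(1))
snap('wrist','w7');w=load('w7')
overlay(w,[cyl(.440,-.0908,.027,0,.019),cyl(.440,-.0908,.027,.0185,.019),box(.4325,.044,-1.4992,.066,.112,0,.026,.008),cyl(.454,-.224,.021,0,.1)],'w7o',[0,0,560,420],1.42)
E
```

```text
[ 0.4098 -0.0906  0.1341] 0.0852055661427473 [-0.1  0.4 -0.7]
```

View pics/w7o.png

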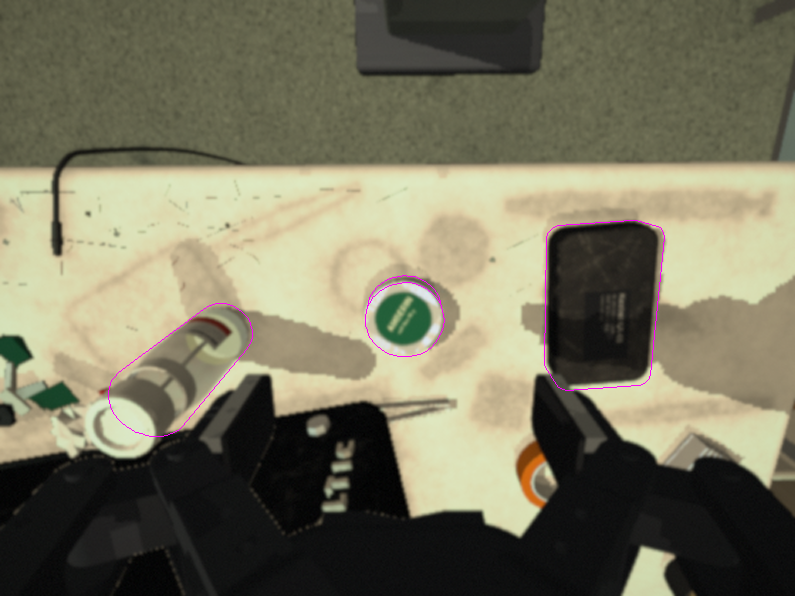

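servo_tool(rows=[[[0,0,0,0,0.06,0,1],[0,0,0,0,0.059,0,1],[0,0,0,-0.055,0,0,1],[0,0,0,-0.055,0,0,1],[0,0,0,-0.053,0,0.02,1],[0,0,0,0,0,0.05,1],[0,0,0,0,0,0.05,1],[0,0,0,0,0,0.02,1],[0,0,0,0,0,0,1],[0,0,0,0,0,0,1]]])

```text
time: 14.45
tool_pos: [0.574, 0.0273, -0.0051]
tcp_rot: [[-1.0, 0.007, 0.001], [0.007, 1.0, -0.0], [-0.001, -0.0, -1.0]]
wrist_force: [-0.5, 0.5, -0.4]
grip_width: 0.0853
```

```bash
python3 - <<'E'
from fit import *
o=env.get_obs();print(o['tool_pos'].round(4),o['grip_width'],o['wrist_force'].round(1))
snap('wrist','w8');w=load('w8')
overlay(w,[cyl(.573,.028,.0285,0,.019),cyl(.573,.028,.0285,.0185,.019)],'w8o',[100,100,460,400],2)
E
```

```text
[ 0.574   0.0273 -0.0051] 0.08532139013180634 [-0.5  0.5 -0.4]
```

View pics/w8o.png

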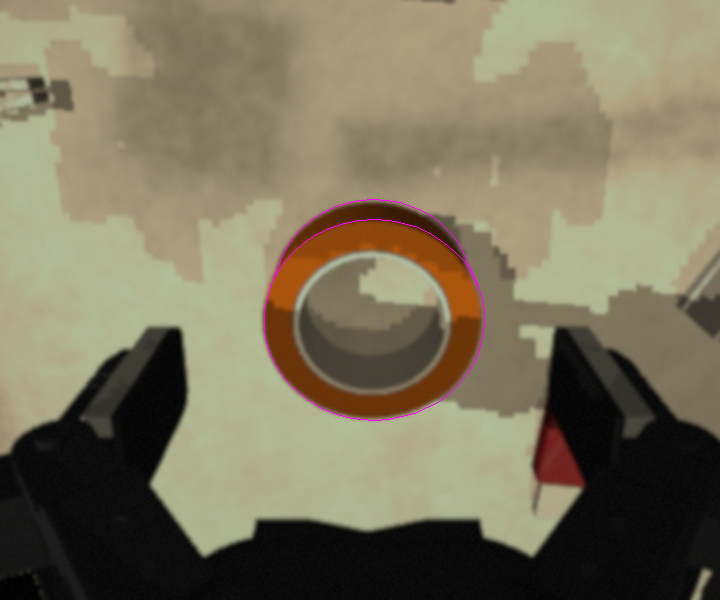

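servo_tool(rows=[[[0,0,0,0,0,0.0195,1],[0,0,0,0,0,0,1],[0,0,0,0,0,0,0.4],[0,0,0,0,0,0,0.2],[0,0,0,0,0,0,0],[0,0,0,0,0,0,0],[0,0,0,0,0,0,0],[0,0,0,0,0,0,0]]])

```text
time: 15.5
tool_pos: [0.574, 0.0272, -0.0236]
tcp_rot: [[-1.0, 0.007, 0.002], [0.007, 1.0, -0.0], [-0.002, -0.0, -1.0]]
wrist_force: [-1.5, -0.2, 5.1]
grip_width: 0.055
```

servo_tool(rows=[[[0,0,0,0,0,-0.02,0],[0,0,0,0,0,-0.03,0],[0,0,0,0,0,-0.04,0],[0,0,0,0.045,0,0,0],[0,0,0,0.045,0,0,0],[0,0,0,0.043,-0.02,0,0],[0,0,0,0,-0.049,0,0],[0,0,0,0,-0.048,0,0],[0,0,0,0,0,0.03,0],[0,0,0,0,0,0.02,0],[0,0,0,0,0,0,0],[0,0,0,0,0,0,0]]])

```text
time: 17.0
tool_pos: [0.4402, -0.089, 0.016]
tcp_rot: [[-1.0, 0.007, 0.001], [0.007, 1.0, -0.001], [-0.001, -0.001, -1.0]]
wrist_force: [0.4, 0.3, -0.0]
grip_width: 0.0552
```

```bash
python3 - <<'E'
from fit import *
o=env.get_obs();print(o['tool_pos'].round(4),o['grip_width'],o['wrist_force'].round(1))
snap('wrist','w9');w=load('w9')
overlay(w,[cyl(.44,-.0908,.027,0,.019)],'w9o',[100,100,460,400],2)
E
```

```text
[ 0.4402 -0.089   0.016 ] 0.055192894251247564 [ 0.4  0.3 -0. ]
```

View pics/w9o.png

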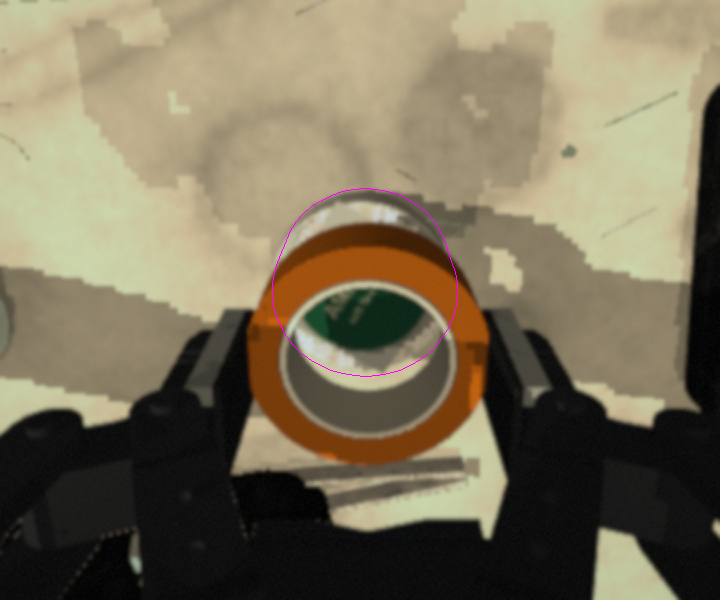

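servo_tool(rows=[[[0,0,0,0,-0.0018,0.012,0],[0,0,0,0,0,0.005,0],[0,0,0,0,0,0,0],[0,0,0,0,0,0,0]]])

```text
time: 17.55
tool_pos: [0.4397, -0.0907, -0.0018]
tcp_rot: [[-1.0, 0.007, 0.0], [0.007, 1.0, 0.0], [-0.0, 0.0, -1.0]]
wrist_force: [-0.4, 0.6, -0.9]
grip_width: 0.0553
```

servo_tool(rows=[[[0,0,0,0,0,0.002,0],[0,0,0,0,0,0,0]]])

```text
time: 17.8
tool_pos: [0.4397, -0.0907, -0.0039]
tcp_rot: [[-1.0, 0.007, -0.0], [0.007, 1.0, 0.0], [0.0, 0.0, -1.0]]
wrist_force: [1.1, 0.3, -0.9]
grip_width: 0.0549
```

servo_tool(rows=[[[0,0,0,0,0,0.001,0],[0,0,0,0,0,0,0],[0,0,0,0,0,0,0.75],[0,0,0,0,0,0,0.9],[0,0,0,0,0,0,1],[0,0,0,0,0,0,1],[0,0,0,0,0,-0.03,1],[0,0,0,0,0,-0.05,1],[0,0,0,0,0,-0.05,1],[0,0,0,0.03,0,0,1],[0,0,0,0,0,0,1],[0,0,0,0,0,0,1]]])

```text
time: 19.3
tool_pos: [0.41, -0.0906, 0.125]
tcp_rot: [[-1.0, 0.007, 0.0], [0.007, 1.0, 0.0], [-0.0, 0.0, -1.0]]
wrist_force: [0.5, 0.1, 0.1]
grip_width: 0.0854
```

```bash
python3 - <<'E'
from fit import *
o=env.get_obs();print(o['tool_pos'].round(4),o['grip_width'],o['wrist_force'].round(1))
snap('wrist','w10');w=load('w10')
overlay(w,[cyl(.440,-.0908,.027,0,.019),cyl(.440,-.0908,.0285,.019,.038),cyl(.440,-.0908,.0285,.0375,.038)],'w10o',[180,80,460,320],2.5)
E
```

```text
[ 0.41   -0.0906  0.125 ] 0.08536120452917313 [0.5 0.1 0.1]
```

View pics/w10o.png

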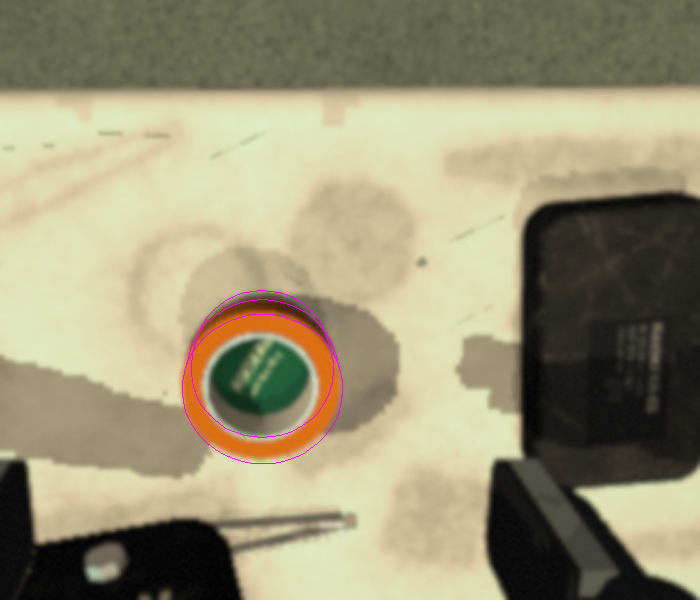

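servo_tool(rows=[[[0,0,0,0,0.06,0,1],[0,0,0,0,0.06,0,1],[0,0,0,-0.03,0.05,0,1],[0,0,0,-0.035,0.04,0,1],[0,0,0,-0.05,0.026,0,1],[0,0,0.155,-0.044,0,0,1],[0,0,0.155,0,0,0.02,1],[0,0,0.155,0,0,0.03,1],[0,0,0.155,0,0,0.03,1],[0,0,0,0,0,0,1],[0,0,0,0,0,0,1]]])

```text
time: 20.72
tool_pos: [0.571, 0.1446, 0.0459]
tcp_rot: [[-0.812, 0.584, 0.001], [0.584, 0.812, 0.0], [-0.001, 0.001, -1.0]]
wrist_force: [0.8, 0.6, -0.7]
grip_width: 0.0851
```

```bash
python3 - <<'E'
from fit import *
o=env.get_obs();print(o['tool_pos'].round(4),o['grip_width'],o['wrist_force'].round(1),o['tcp_rot'].round(3).tolist())
snap('wrist','w11');w=load('w11')
th=np.radians(-36)
overlay(w,[box(.569,.1455,th,.04,.04,0,.02),box(.569,.1455,th,.04,.04,.0195,.02)],'w11o',[100,80,460,380],2)
E
```

```text
[0.571  0.1446 0.0459] 0.08505377756431626 [ 0.8  0.6 -0.7] [[-0.812, 0.584, 0.001], [0.584, 0.812, 0.0], [-0.001, 0.001, -1.0]]
```

View pics/w11o.png

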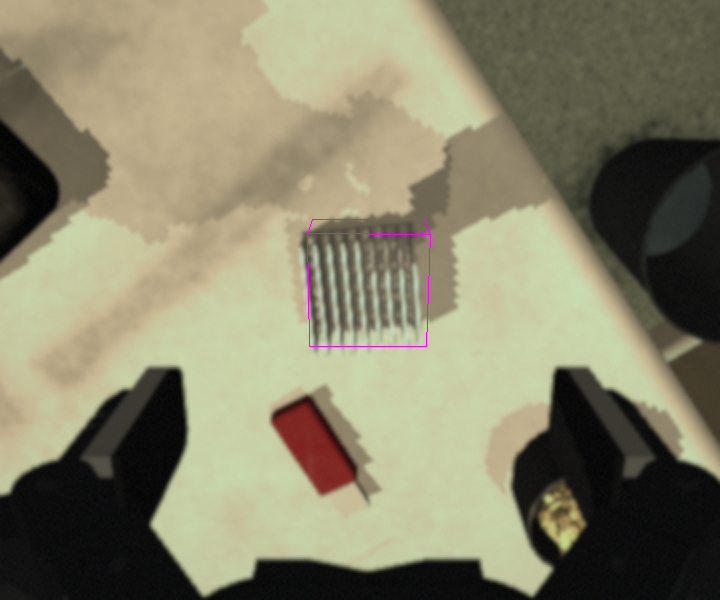

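servo_tool(rows=[[[0,0,0,0.002,-0.001,0.03,1],[0,0,0,0,0,0.03,1],[0,0,0,0,0,0.007,1],[0,0,0,0,0,0,1],[0,0,0,0,0,0,0.5],[0,0,0,0,0,0,0.3],[0,0,0,0,0,0,0],[0,0,0,0,0,0,0],[0,0,0,0,0,0,0],[0,0,0,0,0,0,0]]])

```text
time: 22.02
tool_pos: [0.5685, 0.1449, -0.0209]
tcp_rot: [[-0.81, 0.586, 0.002], [0.586, 0.81, 0.0], [-0.001, 0.001, -1.0]]
wrist_force: [-0.8, -0.5, 4.6]
grip_width: 0.0386
```

servo_tool(rows=[[[0,0,0,0,0,-0.02,0],[0,0,0,0,0,-0.04,0],[0,0,-0.155,0,0,-0.04,0],[0,0,-0.155,0,0,0,0],[0,0,-0.155,0,0,0,0],[0,0,-0.155,0,0,0,0],[0,0,0,0.045,-0.034,0,0],[0,0,0,0.045,-0.034,0,0],[0,0,0,0.046,-0.033,0,0],[0,0,0,0,0,0.03,0],[0,0,0,0,0,0,0],[0,0,0,0,0,0,0]]])

```text
time: 23.52
tool_pos: [0.4322, 0.0449, 0.0488]
tcp_rot: [[-1.0, 0.006, 0.001], [0.006, 1.0, -0.0], [-0.001, -0.0, -1.0]]
wrist_force: [0.1, 0.5, -0.3]
grip_width: 0.0383
```

```bash
python3 - <<'E'
from fit import *
o=env.get_obs();print(o['tool_pos'].round(4),o['grip_width'],o['wrist_force'].round(1),o['tcp_rot'].round(3).tolist())
snap('wrist','w12');w=load('w12')
x,y,z=o['tool_pos'];b=z+.0209
overlay(w,[box(x,y,np.pi/2,.04,.04,b,b+.02),box(.4325,.044,-1.4992,.066,.112,.0255,.026,.008)],'w12o',[100,80,460,380],2)
E
```

```text
[0.4322 0.0449 0.0488] 0.03834264243083402 [ 0.1  0.5 -0.3] [[-1.0, 0.006, 0.001], [0.006, 1.0, -0.0], [-0.001, -0.0, -1.0]]
```

View pics/w12o.png

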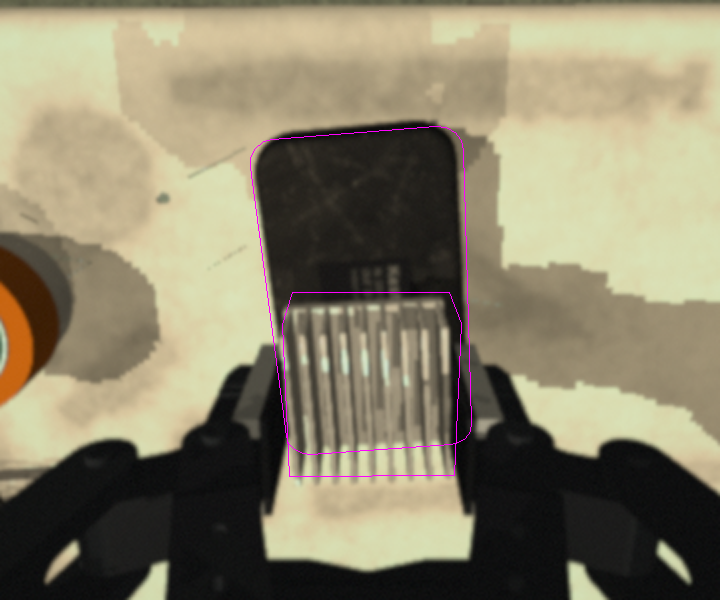

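servo_tool(rows=[[[0,0,0,0,-0.001,0.02,0],[0,0,0,0,0,0.015,0],[0,0,0,0,0,0.005,0],[0,0,0,0,0,0,0],[0,0,0,0,0,0,0]]])

```text
time: 24.2
tool_pos: [0.4318, 0.0437, 0.0087]
tcp_rot: [[-1.0, 0.007, 0.001], [0.007, 1.0, -0.0], [-0.001, -0.0, -1.0]]
wrist_force: [-0.1, -0.2, 0.2]
grip_width: 0.0386
```

servo_tool(rows=[[[0,0,0,0,0,0.003,0],[0,0,0,0,0,0,0]]])

```text
time: 24.45
tool_pos: [0.4315, 0.0437, 0.0052]
tcp_rot: [[-1.0, 0.007, 0.0], [0.007, 1.0, -0.0], [-0.0, -0.0, -1.0]]
wrist_force: [0.4, -0.5, 0.2]
grip_width: 0.0382
```

servo_tool(rows=[[[0,0,0,0,0,0.001,0],[0,0,0,0,0,0,0]]])

```text
time: 24.7
tool_pos: [0.4315, 0.0437, 0.005]
tcp_rot: [[-1.0, 0.007, 0.001], [0.007, 1.0, -0.0], [-0.001, -0.0, -1.0]]
wrist_force: [-3.2, -0.8, 14.6]
grip_width: 0.0386
```

Contact with the adapter top (14.6 N). I'll ease off slightly, release and lift.

servo_tool(rows=[[[0,0,0,0,0,-0.0008,0],[0,0,0,0,0,0,0.6],[0,0,0,0,0,0,0.7],[0,0,0,0,0,0,0.8],[0,0,0,0,0,0,0.8],[0,0,0,0,0,-0.03,0.8],[0,0,0,0,0,-0.05,1],[0,0,0,0,0,-0.05,1],[0,0,0,0.02,0,0,1],[0,0,0,0,0,0,1],[0,0,0,0,0,0,1]]])

```text
time: 26.08
tool_pos: [0.4117, 0.0438, 0.1346]
tcp_rot: [[-1.0, 0.007, -0.001], [0.007, 1.0, 0.0], [0.001, 0.0, -1.0]]
wrist_force: [0.2, 0.3, 0.6]
grip_width: 0.0854
```

```bash
python3 - <<'E'
from fit import *
o=env.get_obs();print(o['tool_pos'].round(4),o['grip_width'],o['wrist_force'].round(1))
snap('wrist','w13');w=load('w13')
overlay(w,[box(.432,.0437,np.pi/2,.04,.04,.026,.046),box(.4325,.044,-1.4992,.066,.112,.0,.026,.008)],'w13o',[100,80,460,380],2)
E
```

```text
[0.4117 0.0438 0.1346] 0.08543591414071973 [0.2 0.3 0.6]
```

View pics/w13o.png

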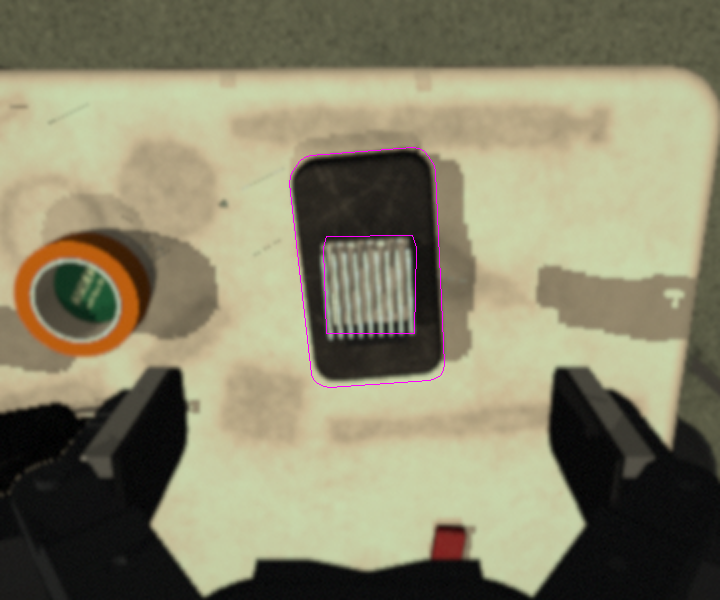

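servo_tool(rows=[[[0,0,0,-0.055,0.023,0,1],[0,0,0,-0.055,0.023,0,1],[0,0,0,-0.055,0.023,0,1],[0,0,0,-0.055,0.023,0,1],[0,0,0,-0.053,0.023,0,1],[0,0,0,0,0,0.04,1],[0,0,0,0,0,0.04,1],[0,0,0,0,0,0,1],[0,0,0,0,0,0,1]]])

```text
time: 27.25
tool_pos: [0.6861, 0.1571, 0.0563]
tcp_rot: [[-1.0, 0.007, 0.002], [0.007, 1.0, 0.0], [-0.002, 0.0, -1.0]]
wrist_force: [0.4, -0.1, 0.7]
grip_width: 0.0851
```

```bash
python3 - <<'E'
from fit import *
o=env.get_obs();print(o['tool_pos'].round(4),o['grip_width'],o['wrist_force'].round(1),o['q'].round(1))
snap('wrist','w14');w=load('w14')
overlay(w,[cyl(.685,.161,.0235,0,.03),cyl(.685,.161,.0235,.0295,.03)],'w14o',[100,80,460,380],2)
E
```

```text
[0.6861 0.1571 0.0563] 0.08512595429652631 [ 0.4 -0.1  0.7] [  3.3  44.   58.4  -0.   77.5 -86.3]
```

View pics/w14o.png

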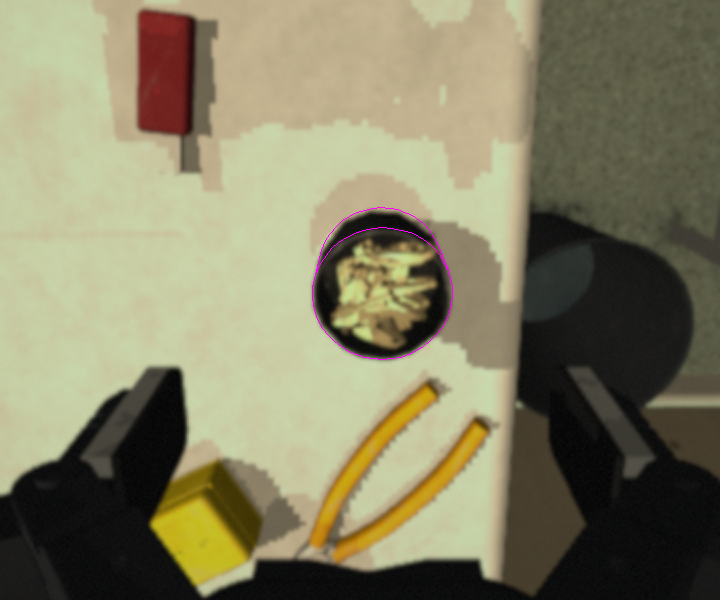

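servo_tool(rows=[[[0,0,0,0.001,0.0035,0.035,1],[0,0,0,0,0,0.03,1],[0,0,0,0,0,0.009,1],[0,0,0,0,0,0,1],[0,0,0,0,0,0,0.5],[0,0,0,0,0,0,0.3],[0,0,0,0,0,0,0],[0,0,0,0,0,0,0],[0,0,0,0,0,0,0],[0,0,0,0,0,0,0]]])

```text
time: 28.55
tool_pos: [0.6848, 0.1605, -0.0177]
tcp_rot: [[-1.0, 0.007, 0.002], [0.007, 1.0, 0.0], [-0.002, 0.0, -1.0]]
wrist_force: [-0.6, -1.0, 6.5]
grip_width: 0.0459
```

servo_tool(rows=[[[0,0,0,0,0,-0.02,0],[0,0,0,0,0,-0.03,0],[0,0,0,0,0,-0.04,0],[0,0,0,0.052,-0.006,0,0],[0,0,0,0.052,-0.006,0,0],[0,0,0,0.052,-0.006,0,0],[0,0,0,0.052,-0.006,0,0],[0,0,0,0.051,-0.006,0,0],[0,0,0,0,0,0.04,0],[0,0,0,0,0,0.03,0],[0,0,0,0,0,0,0],[0,0,0,0,0,0,0]]])

```text
time: 30.05
tool_pos: [0.4256, 0.1323, 0.0018]
tcp_rot: [[-1.0, 0.007, 0.001], [0.007, 1.0, 0.0], [-0.001, 0.0, -1.0]]
wrist_force: [-0.5, -0.7, -0.9]
grip_width: 0.0454
```

```bash
python3 - <<'E'
from fit import *
o=env.get_obs();print(o['tool_pos'].round(4),o['grip_width'],o['wrist_force'].round(1),o['q'].round(1))
snap('wrist','w15');w=load('w15')
overlay(w,[cyl(.426,.131,.0235,0,.03),box(.4325,.044,-1.4992,.066,.112,.0,.026,.008)],'w15o',[60,60,460,380],1.8)
E
```

```text
[0.4256 0.1323 0.0018] 0.04537830008924583 [-0.5 -0.7 -0.9] [  2.   27.8 106.5   0.   45.6 -87.6]
```

View pics/w15o.png

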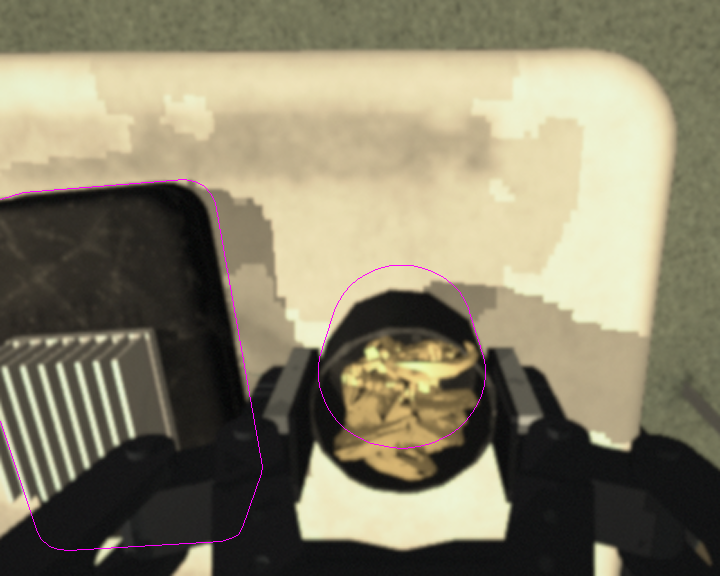

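servo_tool(rows=[[[0,0,0,0,-0.001,0.01,0],[0,0,0,0,0,0.006,0],[0,0,0,0,0,0,0],[0,0,0,0,0,0,0]]])

```text
time: 30.6
tool_pos: [0.425, 0.1313, -0.015]
tcp_rot: [[-1.0, 0.007, 0.0], [0.007, 1.0, 0.0], [-0.0, 0.0, -1.0]]
wrist_force: [0.8, 0.1, -0.1]
grip_width: 0.0454
```

servo_tool(rows=[[[0,0,0,0,0,0.0025,0],[0,0,0,0,0,0,0]]])

```text
time: 30.85
tool_pos: [0.425, 0.1313, -0.0176]
tcp_rot: [[-1.0, 0.007, -0.0], [0.007, 1.0, 0.0], [0.0, 0.0, -1.0]]
wrist_force: [0.3, -0.1, -1.6]
grip_width: 0.0455
```

servo_tool(rows=[[[0,0,0,0,0,0.0006,0],[0,0,0,0,0,0,0.6],[0,0,0,0,0,0,0.7],[0,0,0,0,0,0,0.7],[0,0,0,0,0,0,0.7],[0,0,0,0,0,-0.02,0.7],[0,0,0,0,0,-0.04,0.7],[0,0,0,0,0,-0.05,0.7],[0,0,0,0.0,-0.02,-0.05,1],[0,0,0,0,-0.02,-0.05,1],[0,0,0,0,0,0,1],[0,0,0,0,0,0,1]]])

```text
time: 32.35
tool_pos: [0.4242, 0.0914, 0.1911]
tcp_rot: [[-1.0, 0.007, -0.001], [0.007, 1.0, 0.0], [0.001, 0.0, -1.0]]
wrist_force: [-0.9, 0.1, -0.2]
grip_width: 0.0849
```

```bash
python3 - <<'E'
from fit import *
o=env.get_obs();print(o['time'],o['tool_pos'].round(4),o['grip_width'],o['wrist_force'].round(1))
snap('wrist','w16');w=load('w16')
overlay(w,[cyl(.425,.131,.0235,0,.03),box(.4325,.044,-1.4992,.066,.112,.0,.026,.008),box(.432,.0437,np.pi/2,.04,.04,.026,.046),cyl(.440,-.0908,.027,0,.019),cyl(.440,-.0908,.0285,.019,.038),cyl(.454,-.224,.021,0,.1)],'w16o',[0,0,560,420],1.42)
E
```

```text
32.35 [0.4242 0.0914 0.1911] 0.08494124239465244 [-0.9  0.1 -0.2]
```

View pics/w16o.png

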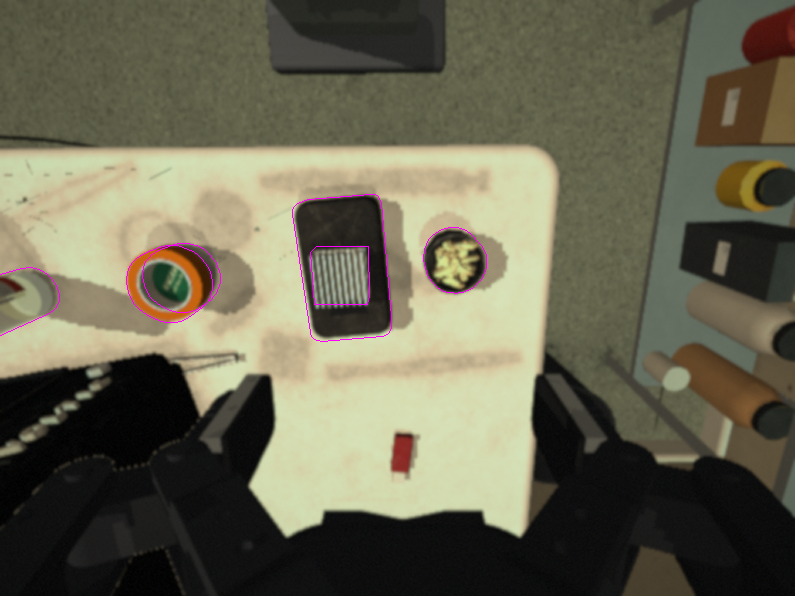

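```bash
python3 - <<'E'
from h import *
print(env.sign_off())
E
```

```text
the job is handed in; nothing more can be done
None
```

The bench is set out as asked and the job is handed in at about 32 s of the 110 s allowed. Sign-off gave no verdict.

- **Moves made:** I stood the tin midway between the adapter and the dispenser bottle and put the tape roll on it. The heatsink is fins up on the middle of the adapter, and the tip cleaner is on the adapter's other long side.
- **Last check:** I compared the final wrist picture with the outlines of the intended positions. Everything stood upright, with the gripper open and about 19 cm above the table.

| Item | Estimated result | Limit |
|---|---|---|
| Tin, from the adapter's centre | about 135 mm | 115–148 mm |
| Tin, off the adapter–dispenser line | about 2 mm | 15 mm |
| Tape roll, off the tin's centre | within about 2 mm | 12 mm |
| Heatsink, off the adapter's centre | within about 2 mm | 12 mm |
| Cleaner, clear of the adapter | about 30 mm | 15–45 mm |
| Cleaner, off level with the adapter's middle | about 1–2 mm | 15 mm |

- **What disagreed:** My first grasp of the tin closed above it. The real fingertips sat about 27 mm short of the reported tool point. I found this by feeling for the lid with light contact, corrected for it, and the later grasps held. The gripper also read 1–4 mm narrower than the stated sizes on every grasp.
- **Not checked:** After placing the parts I did not take a final top-camera view, so the last check rests on the wrist camera alone.

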